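Line up the optic moulds on the mould rail

ROBOT

A 6-joint arm with a two-finger parallel gripper is mounted at the origin on the work surface. World frame = base frame: x ahead of the robot, y to its left, z up, the work surface at z = 0. Lengths are in mm, angles in rad, forces in N, time in s.
With the tool pointing down it reaches from about 350 to 850 mm from the base axis. Payload 8.1 kg.
Tool frame: the origin (TCP) lies at the very end of the fingers, on their centre line; the grasp point (between the pads) lies 19 mm behind it; z points along the fingers, y is the line along which they close (so a half turn about z gives the same grasp; the last joint's range is limited). The gripper opens to 85 mm and grips with 20 to 120 N. Pads are 22 mm wide; open, the fingers measure 114 mm over their backs; the gripper's body (76 mm by 85 mm) begins 54 mm behind the grasp point. The pads swing forward as they close: fully open they stand 13 mm farther back than shut.
Start: joints at [1.023, 0.13, 1.488, -0, 1.523, -0.085], TCP at [267.854, 536.898, 231.292] pointing down, gripper open.
Joint ranges: [-2.96, 2.96], [-0.89, 2.26], [0.02, 2.5], [-1.34, 4.48], [0, 2.73], [-2.66, 2.66]. Speed limits (rad/s): [2.39, 2.39, 2.79, 3.14, 3.14, 3.14].

INTERFACE

Orientations are given as a rotation vector (axis times angle).
In Python, from rig import bot gives the robot as it stands. The module is installed in compiled form; this text tells all that it offers.
- The arm moves only by the shell command python3 -m handwheel 'ROWS' [OPENING] [FORCE]. ROWS is JSON, a list of rows, each a list of 6 numbers: the shift along the world's x, y, z in m, then the turn, a rotation vector about the world's x, y, z in rad. A call has exactly 10 rows; each row is the pose to reach, as a shift and turn from the pose commanded when the call began; what a row does not reach only later rows make up. A row lasts 1/8 s, in which the tool goes at most 62.5 mm and 10.7 degrees, less where a joint would pass 70% of its speed; a pose out of reach is approached as far as the arm can. A call with a gripper value outside its range is refused whole. OPENING is the opening, from 0 (shut) to 1 (fully open), set as the call begins (- or left out, the last holds). The fingers move at their own pace and stop on an object; FORCE is the grip in N (left out, the last holds). Time passes only in rows, so rows that repeat a pose let the fingers close, or fill a call up. It gives the time, the measured TCP pose, the force, the opening and the grip force at its end, in the units of the state.
- bot.observe(): the state, without advancing time (a new reading comes with each control period).
- bot.capture(name): name is "side" or "top"; returns a dict with "color" (420x560x3 uint8, blue, green, red), "range_z" (420x560 float32, mm along the optical axis (not along the pixel's ray), 0 where there is no reading), "intrinsics" (3x3 intrinsics, pixels), "dist" ([k1, k2, p1, p2, k3] as OpenCV has them; the pictures are not rectified), "rvec" (rotation vector, rad) and "tvec" (3), from world to camera coordinates, as OpenCV has them. Camera axes: x right, y down, z forward; pixel columns grow to the right and rows downward; lengths in mm; the calibration is good to about 2 mm. A picture is of the moment at which its call begins.
- bot.sign_off(): hands the job in; it is judged then, once.
The state is a dict: "time": time; "joint_positions": joint angles; "qd": joint speeds; "joint_efforts": joint torques, N m; "position": TCP position; "eef_rot": TCP orientation; "contact_force": force on the tool from outside, world axes, zero at the start; "ft_torque": the same for the moment, N m; "gripper_width": finger opening in mm; "grasp_force": force on a finger pad.
Only numpy, scipy, OpenCV 4.12 (cv2) and the standard library are available. Lean on these libraries where they do the work, as an engineer would, in place of code of your own. Each camera call takes 0.05 s, during which the arm holds its last target. There are 200 camera calls.

TASK

Line up the four ribbed aluminium optic moulds by size on the cork pads of the steel rail, one to a pad: the largest on the pad beside the upright end stop, then each next smaller one, so that the smallest is farthest from the stop. Leave every mould standing upright, well centred on its pad and let go, without shifting or knocking over the green glass vase that stands among them.

Things in the scene. Friction and masses are not known exactly. Their poses are not given: they have to be found in the camera images.
- mould_xl: the largest of four optic moulds: a bare aluminium cup, ribbed inside, open at the top, straight round outside, 58 mm in diameter and 94 mm tall, wall 5 mm, floor 8 mm thick, loose, standing upright on the bench at the start. Origin: centre of its underside; z up along its axis
- mould_l: the second largest of four optic moulds: a bare aluminium cup, ribbed inside, open at the top, straight round outside, 50 mm in diameter and 80 mm tall, wall 5 mm, floor 8 mm thick, loose, standing upright on the bench at the start. Origin: centre of its underside; z up along its axis
- mould_m: the third largest of four optic moulds: a bare aluminium cup, ribbed inside, open at the top, straight round outside, 42 mm in diameter and 66 mm tall, wall 5 mm, floor 8 mm thick, loose, standing upright on the bench at the start. Origin: centre of its underside; z up along its axis
- mould_s: the smallest of four optic moulds: a bare aluminium cup, ribbed inside, open at the top, straight round outside, 34 mm in diameter and 52 mm tall, wall 5 mm, floor 8 mm thick, loose, standing upright on the bench at the start. Origin: centre of its underside; z up along its axis
- pad_a: round cork pad fixed on top of the flat steel rail, 66 mm in diameter, 4 mm thick; the pad at one end of the row; the row runs a, b, c, d. Origin: centre of its underside, 20 mm above the bench (its top, where a mould stands, is at 24 mm). The four pads are alike, in a straight row with 82 mm between centres; the rail bar is 85 mm wide, 440 mm long, 20 mm high
- pad_b: round cork pad fixed on top of the flat steel rail, 66 mm in diameter, 4 mm thick; next to pad_a. Origin: centre of its underside, 20 mm above the bench (its top, where a mould stands, is at 24 mm). The four pads are alike, in a straight row with 82 mm between centres; the rail bar is 85 mm wide, 440 mm long, 20 mm high
- pad_c: round cork pad fixed on top of the flat steel rail, 66 mm in diameter, 4 mm thick; next to pad_d. Origin: centre of its underside, 20 mm above the bench (its top, where a mould stands, is at 24 mm). The four pads are alike, in a straight row with 82 mm between centres; the rail bar is 85 mm wide, 440 mm long, 20 mm high
- pad_d: round cork pad fixed on top of the flat steel rail, 66 mm in diameter, 4 mm thick; the pad at the other end of the row. Origin: centre of its underside, 20 mm above the bench (its top, where a mould stands, is at 24 mm). The four pads are alike, in a straight row with 82 mm between centres; the rail bar is 85 mm wide, 440 mm long, 20 mm high
- end_stop: upright steel plate fixed across one end of the rail, 77 mm beyond the centre of the nearest pad, in line with the row; 80 mm across the rail, 10 mm thick, 55 mm high above the rail (its top is 75 mm above the bench). Which end it stands at changes; the other end has only a low bolt head 8 mm high. Origin: centre of its underside, at the rail's top; x across the rail, y along the row (either way)
- vase: finished green glass bud vase, 52 mm in diameter at the belly, narrow neck, 110 mm tall, loose, standing upright among the moulds. Not to be moved. Origin: centre of its underside; z up

How it is judged (in metres and radians):
At the end, for the whole second after the job is handed in: Each mould stands on its own pad, largest beside the end stop and descending to the smallest at the other end, its centre within 12 mm of the pad's centre, resting on the pad, upright within 0.1 rad, released and at rest; the glass vase is upright (within 0.2 rad) and within 20 mm of where it stood (((horizontal distance between end_stop and pad_a below 0.12 m and horizontal distance between mould_xl and pad_a below 0.012 m and z of mould_xl in the frame of pad_a between 0 and 0.008 m and horizontal distance between mould_l and pad_b below 0.012 m and z of mould_l in the frame of pad_b between 0 and 0.008 m and horizontal distance between mould_m and pad_c below 0.012 m and z of mould_m in the frame of pad_c between 0 and 0.008 m and horizontal distance between mould_s and pad_d below 0.012 m and z of mould_s in the frame of pad_d between 0 and 0.008 m) or (horizontal distance between end_stop and pad_d below 0.12 m and horizontal distance between mould_xl and pad_d below 0.012 m and z of mould_xl in the frame of pad_d between 0 and 0.008 m and horizontal distance between mould_l and pad_c below 0.012 m and z of mould_l in the frame of pad_c between 0 and 0.008 m and horizontal distance between mould_m and pad_b below 0.012 m and z of mould_m in the frame of pad_b between 0 and 0.008 m and horizontal distance between mould_s and pad_a below 0.012 m and z of mould_s in the frame of pad_a between 0 and 0.008 m)) and angle between each of mould_xl, mould_l, mould_m, mould_s's own z axis and vertical below 0.1 rad and linear speed of each of mould_xl, mould_l, mould_m, mould_s below 0.02 m/s and contact force between each of mould_xl, mould_l, mould_m, mould_s and the fingers below 0.1 N and angle between vase's own z axis and vertical below 0.2 rad and distance of vase from where it was at the start of the episode below 0.02 m); the robot touches nothing.
It fails at once if the glass vase is shifted by more than 20 mm or tipped (distance of vase from where it was at the start of the episode above 0.02 m or angle between vase's own z axis and vertical above 0.2 rad).
It also fails if it takes over 128 s, if anything falls off the work surface, if the arm or the gripper's body presses on something with over 40 N, if the wrist force passes 120 N, or if a joint passes its speed limit or range.

## Working session

There is one attempt and no reset: what is moved stays moved. The work goes in short steps, Python scripts to look and compute and a shell command to move; the robot and the scene stay as the last step left them, time stands still between calls to the robot, and variables do not carry over. Pictures are saved under pics/ and viewed, at most 14 in all, crops included, and the job is handed in when it is done.

```bash
mkdir -p pics
cat > h.py <<'E'
import numpy as np, cv2
from rig import bot
def cloud(c):
    h,w=c['range_z'].shape; v,u=np.mgrid[:h,:w]
    p=cv2.undistortPoints(np.stack([u,v],-1).reshape(-1,1,2).astype(np.float32),c['intrinsics'],c['dist']).reshape(h,w,2)
    z=c['range_z'].astype(float); R=cv2.Rodrigues(np.array(c['rvec'],float))[0]
    X=np.dstack([p[...,0]*z,p[...,1]*z,z])
    W=(X-np.array(c['tvec'],float).ravel())@R
    W[z==0]=np.nan
    return W
E
python3 - <<'E'
from h import *
for n in ('top','side'):
    c=bot.capture(n); cv2.imwrite(f'pics/{n}0.png',c['color']); np.savez(f'{n}0.npz',W=cloud(c),col=c['color'])
    R=cv2.Rodrigues(np.array(c['rvec'],float))[0]; print(n,-R.T@np.array(c['tvec']).ravel(),R[2])
s=bot.observe();print(s)
E
```

```text
top [4.58188952e+02 1.06656393e+00 1.12152776e+03] [ 0.07718748 -0.01096749 -0.99695627]
side [ 144.62122856 -458.4090088   620.09835701] [ 0.4745026   0.56331446 -0.67640528]
{'time': 0.1, 'joint_positions': array([ 1.02259356e+00,  1.31106855e-01,  1.48918514e+00,  1.63796182e-06,
        1.52301680e+00, -8.54267352e-02]), 'qd': array([-9.22198940e-04, -4.05286103e-05, -2.32995678e-03, -2.57102700e-03,
       -1.39549336e-03,  7.72346585e-05]), 'joint_efforts': array([ 7.59327959e-04, -5.70956111e+01, -5.01939440e+01, -2.19888179e-04,
        8.17011780e-03,  5.70049360e-05]), 'position': array([267.58842342, 536.45791076, 230.3285633 ]), 'eef_rot': array([-7.20334482e-01, -3.05734318e+00,  2.56031935e-03]), 'contact_force': array([-0.07401829, -0.46724856,  0.51834856]), 'ft_torque': array([ 0.00486049,  0.00719489, -0.01988054]), 'grasp_force': 0.0, 'gripper_width': 85.59221962899886}
```

View pics/top0.png

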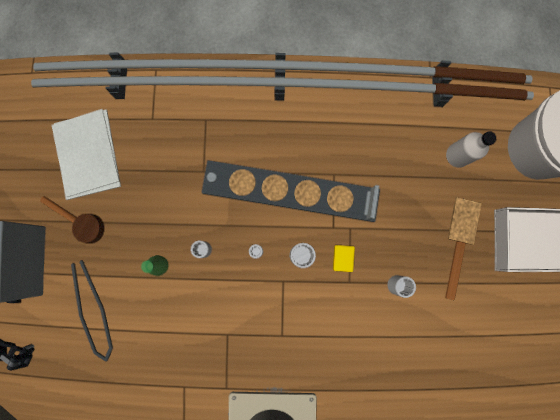

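View pics/side0.png

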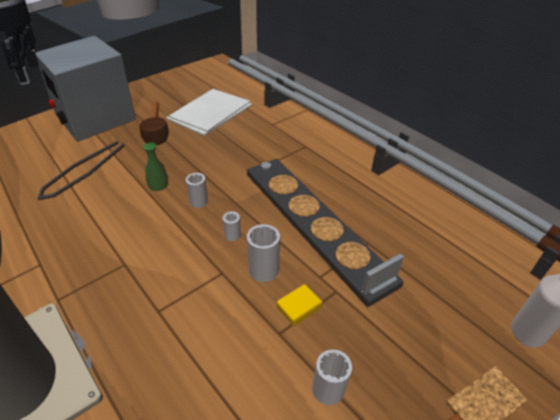

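Top view: the rail runs between (205,177) and (378,205), with the end stop at its right end (372,201). The pads are at (242,182), (275,188), (307,193) and (340,198). The moulds are at (200,250), (255,252), (303,255) and (404,287), and the vase is at (155,266). The side view agrees.

```bash
cat > meas.py <<'E'
from h import *
def rim(W,uv,r):
    h,w=W.shape[:2]; v,u=np.mgrid[:h,:w]
    P=W[(abs(u-uv[0])<r)&(abs(v-uv[1])<r)]; P=P[np.isfinite(P[:,0])&(P[:,2]>15)]
    zt=np.percentile(P[:,2],97); T=P[P[:,2]>zt-5]
    (cx,cy),rad=cv2.minEnclosingCircle(T[:,:2].astype(np.float32))
    A=np.c_[2*T[:,:2],np.ones(len(T))]; s=np.linalg.lstsq(A,(T[:,:2]**2).sum(1),rcond=None)[0]
    return np.round([zt,cx,cy,2*rad,s[0],s[1],2*np.sqrt(s[2]+s[0]**2+s[1]**2),len(T)],1)
E
python3 - <<'E'
from meas import *
px={'top':[(200,250,16),(255,252,13),(303,255,18),(404,287,20),(155,266,18)],'side':[(197,190,22),(231,226,18),(263,253,32),(331,377,32),(153,168,25)]}
pads={'top':[(242,182),(275,188),(307,193),(340,198)],'side':[(284,184),(304,205),(327,229),(353,255)]}
for n in px:
    d=np.load(n+'0.npz');W=d['W'];col=d['col'].astype(int)
    for a in px[n]: print(n,a,rim(W,a[:2],a[2]))
    m=((col[...,2]-col[...,0])>35).astype(np.uint8)
    for a in pads[n]:
        v,u=np.mgrid[:420,:560]; k=((u-a[0])**2+(v-a[1])**2<24**2)&(m>0)&(W[...,2]>14)&(W[...,2]<34)
        nl,lab=cv2.connectedComponents(k.astype(np.uint8)); k=lab==lab[a[1],a[0]]
        T=W[k]; (cx,cy),r=cv2.minEnclosingCircle(T[:,:2].astype(np.float32))
        print(n,'pad',np.round([cx,cy,2*r,*T.mean(0),len(T)],1))
W=np.load('top0.npz')['W']; print(W[201,372],W[230,280],W[200:204,366:380,2].round())
E
```

```text
top (200, 250, 16) [ 69.5 462.8 179.7  41.4 462.5 179.8  36.1  89. ]
top (255, 252, 13) [ 55.9 461.8  48.1  33.1 461.8  48.   28.4  75. ]
top (303, 255, 18) [ 97.8 454.2 -62.5  57.5 454.3 -62.7  52.5 133. ]
top (404, 287, 20) [  83.3  383.9 -306.    51.3  383.2 -306.5   44.7  117. ]
top (155, 266, 18) [112.9 418.8 291.7  28.8 419.5 291.3  19.6 110. ]
top pad [631.   87.7  67.8 629.9  87.2  24.6 553. ]
top pad [618.8   5.7  66.2 618.2   6.   24.8 552. ]
top pad [607.2 -75.2  66.1 606.7 -74.9  24.8 554. ]
top pad [ 595.7 -156.9   66.6  595.  -156.1   24.8  548. ]
side (197, 190, 22) [ 66.9 461.1 179.6  43.4 460.6 178.6  36.8 128. ]
side (231, 226, 18) [ 92.  430.6 -49.4  19.7 437.5 -54.9  21.9  16. ]
side (263, 253, 32) [ 93.9 452.  -64.8  59.7 452.  -65.2  52.4 294. ]
side (331, 377, 32) [  80.5  381.6 -307.5   50.9  381.3 -308.1   44.2  421. ]
side (153, 168, 25) [110.3 418.6 288.5  28.1 417.4 288.3  19.8  78. ]
side pad [630.7  87.5  74.8 628.1  85.2  23.4 465. ]
side pad [620.3   5.9  73.8 616.5   4.3  23.2 547. ]
side pad [607.3 -74.3  73.6 605.2 -76.5  22.9 637. ]
side pad [ 596.7 -155.1   72.6  593.3 -157.7   23.1  757. ]
[ 585.95418644 -229.27573024   61.67536766] [514.42485955 -10.35648539   2.45074772] [[21. 26. 28. 27. 39. 47. 61. 77. 76. 74. 75. 18. -0.  3.]
 [24. 28. 28. 28. 38. 51. 62. 71. 75. 76. 76. 23.  2. -0.]
 [26. 29. 24. 31. 41. 55. 61. 73. 77. 73. 73. 21. -2. -2.]
 [24. 30. 25. 32. 42. 54. 66. 75. 75. 77. 24. 20.  4.  3.]]
```

```bash
python3 -m handwheel '[[0.0185,-0.06,0,0,0,-0.125],[0.037,-0.12,0,0,0,-0.25],[0.0555,-0.18,0,0,0,-0.375],[0.074,-0.24,0,0,0,-0.5],[0.0925,-0.30,0,0,0,-0.625],[0.111,-0.36,0,0,0,-0.75],[0.1295,-0.42,0,0,0,-0.875],[0.148,-0.48,0,0,0,-1.0],[0.1665,-0.54,0,0,0,-1.125],[0.185,-0.60,0,0,0,-1.25]]' 1 40
python3 -m handwheel '[[0,0,0,0,0,0],[0,0,0,0,0,0],[0,0,0,0,0,0],[0,0,0,0,0,0],[0,0,0,0,0,0],[0,0,0,0,0,0],[0,0,0,0,0,0],[0,0,0,0,0,0],[0,0,0,0,0,0],[0,0,0,0,0,0]]'
python3 -c "
from rig import bot;from scipy.spatial.transform import Rotation as R
s=bot.observe();print(s['joint_positions'],R.from_rotvec(s['eef_rot']).as_matrix().round(3))"
```

```text
time: 1.35
position: [452.1, -62.4, 231.2]
eef_rot: [2.378, 2.053, 0.0]
contact_force: [1.4, 2.0, 0.7]
gripper_width: 85.5
grasp_force: 0.0
time: 2.6
position: [452.0, -60.4, 231.3]
eef_rot: [-2.374, -2.058, -0.0]
contact_force: [0.5, -0.1, -0.0]
gripper_width: 85.6
grasp_force: 0.0
[-2.45379434e-01 -2.69305144e-01  1.86944925e+00  4.03678523e-06
  1.54145193e+00 -1.03262033e-01] [[ 0.142  0.99  -0.   ]
 [ 0.99  -0.142  0.   ]
 [ 0.    -0.    -1.   ]]
```

```bash
python3 -m handwheel '[[0,0,-0.03,0,0,0],[0,0,-0.06,0,0,0],[0,0,-0.09,0,0,0],[0,0,-0.12,0,0,0],[0,0,-0.14,0,0,0],[0,0,-0.16,0,0,0],[0,0,-0.175,0,0,0],[0,0,-0.186,0,0,0],[0,0,-0.186,0,0,0],[0,0,-0.186,0,0,0]]'
python3 - <<'E'
from h import *
s=bot.observe();print(s['position'],s['contact_force'])
for n in('top','side'): cv2.imwrite(f'pics/{n}1.png',cv2.resize(bot.capture(n)['color'][130:330,150:400],None,fx=2.5,fy=2.5))
E
```

```text
time: 3.85
position: [452.5, -60.5, 46.0]
eef_rot: [2.373, 2.058, 0.001]
contact_force: [0.3, 0.0, -0.2]
gripper_width: 85.4
grasp_force: 0.0
[452.54877571 -60.49777086  45.95084001] [ 0.28257161  0.03881578 -0.18159429]
```

View pics/side1.png

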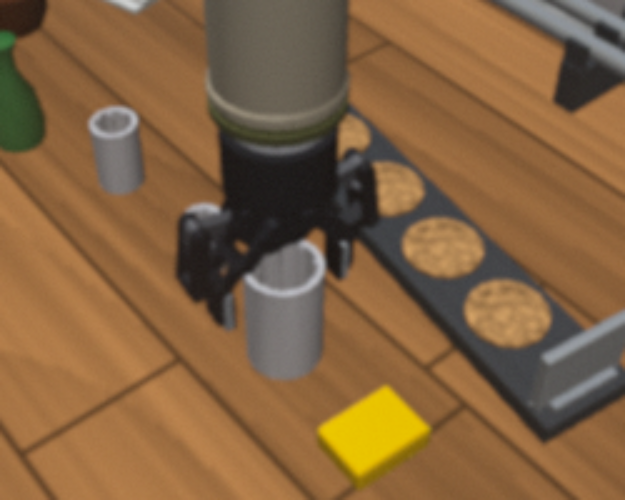

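The fingers straddle XL (rim at about (285,265) in the crop). The tool reads about 3 mm to +y of the mould, so I trim that and then grip.

```bash
python3 -m handwheel '[[0,-0.003,0,0,0,0],[0,-0.003,0,0,0,0],[0,-0.003,0,0,0,0],[0,-0.003,0,0,0,0],[0,-0.003,0,0,0,0],[0,-0.003,0,0,0,0],[0,-0.003,0,0,0,0],[0,-0.003,0,0,0,0],[0,-0.003,0,0,0,0],[0,-0.003,0,0,0,0]]' 0 50
python3 -m handwheel '[[0,0,0.02,0,0,0],[0,0,0.04,0,0,0],[0,0,0.06,0,0,0],[0,0,0.08,0,0,0],[0,0,0.1,0,0,0],[0,0,0.12,0,0,0],[0,0,0.12,0,0,0],[0,0,0.12,0,0,0],[0,0,0.12,0,0,0],[0,0,0.12,0,0,0]]'
python3 -c "
from h import *
c=bot.capture('side');W=cloud(c);np.savez('s2.npz',W=W);cv2.imwrite('pics/side2.png',c['color'])"
```

```text
time: 5.2
position: [452.5, -63.7, 46.1]
eef_rot: [2.373, 2.058, 0.001]
contact_force: [-0.2, -1.4, 5.8]
gripper_width: 58.3
grasp_force: 52.4
time: 6.45
position: [451.5, -63.2, 164.4]
eef_rot: [-2.372, -2.057, 0.001]
contact_force: [-0.1, -0.5, -2.6]
gripper_width: 58.0
grasp_force: 54.5
```

View pics/side2.png

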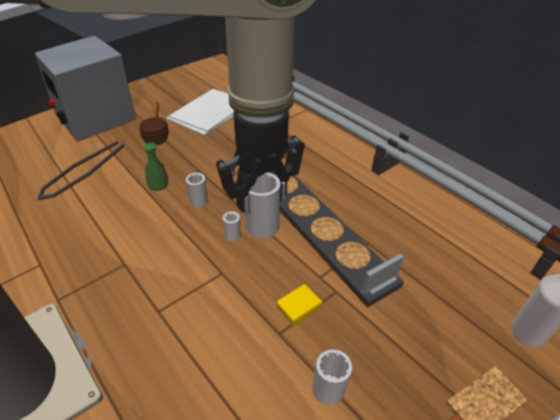

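XL is held upright near (262,205). I'll carry it to the pad beside the stop.

```bash
python3 -m handwheel '[[0.0205,-0.013,0,0,0,0],[0.041,-0.0265,0,0,0,0],[0.0615,-0.04,0,0,0,0],[0.082,-0.053,0,0,0,0],[0.1025,-0.0665,0,0,0,0],[0.123,-0.08,0,0,0,0],[0.1435,-0.093,0,0,0,0],[0.1435,-0.093,0,0,0,0],[0.1435,-0.093,0,0,0,0],[0.1435,-0.093,0,0,0,0]]'
python3 -m handwheel '[[0,0,-0.01,0,0,0],[0,0,-0.025,0,0,0],[0,0,-0.04,0,0,0],[0,0,-0.05,0,0,0],[0,0,-0.06,0,0,0],[0,0,-0.06,0,0,0],[0,0,-0.06,0,0,0],[0,0,-0.06,0,0,0],[0,0,-0.06,0,0,0],[0,0,-0.06,0,0,0]]'
python3 -c "
from meas import *
s=bot.observe();print(s['position'])
c=bot.capture('side');W=cloud(c);cv2.imwrite('pics/side3.png',c['color'])
c=bot.capture('top');cv2.imwrite('pics/top3.png',c['color'])"
```

```text
time: 7.75
position: [595.0, -155.9, 165.1]
eef_rot: [-2.373, -2.058, 0.0]
contact_force: [0.1, 0.1, -2.6]
gripper_width: 58.0
grasp_force: 55.1
time: 9.0
position: [595.6, -156.4, 105.5]
eef_rot: [2.373, 2.058, 0.0]
contact_force: [0.7, -0.1, -3.6]
gripper_width: 57.6
grasp_force: 55.1
[ 595.62660671 -156.39401555  105.534328  ]
```

View pics/side3.png

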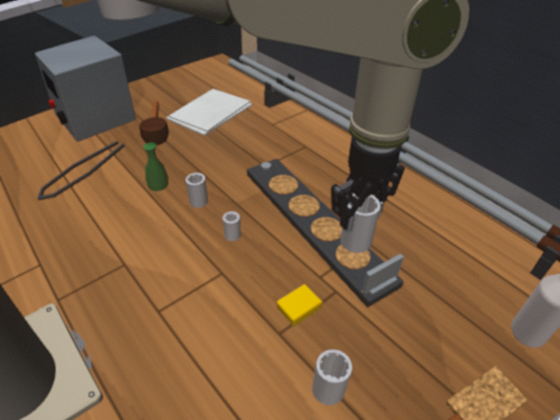

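XL is upright above the stop-side pad (355,255). Next: lower it, release, rise.

```bash
python3 -m handwheel '[[0,0,-0.01,0,0,0],[0,0,-0.02,0,0,0],[0,0,-0.027,0,0,0],[0,0,-0.031,0,0,0],[0,0,-0.033,0,0,0],[0,0,-0.0345,0,0,0],[0,0,-0.035,0,0,0],[0,0,-0.0355,0,0,0],[0,0,-0.0355,0,0,0],[0,0,-0.0355,0,0,0]]'
```

```text
time: 10.35
position: [595.7, -156.4, 70.2]
eef_rot: [2.373, 2.058, 0.0]
contact_force: [-0.4, 0.7, 1.0]
gripper_width: 57.9
grasp_force: 55.2
```

```bash
python3 -m handwheel '[[0,0,0,0,0,0],[0,0,0,0,0,0],[0,0,0,0,0,0],[0,0,0,0,0,0],[0,0,0,0,0,0],[0,0,0,0,0,0],[0,0,0,0,0,0],[0,0,0.01,0,0,0],[0,0,0.03,0,0,0],[0,0,0.05,0,0,0]]' 1
python3 -m handwheel '[[0,0,0.03,0,0,0],[0,0,0.06,0,0,0],[0,0,0.09,0,0,0],[0,0,0.1,0,0,0],[-0.035,-0.025,0.1,0,0,0],[-0.07,-0.05,0.1,0,0,0],[-0.105,-0.075,0.1,0,0,0],[-0.14,-0.1,0.1,0,0,0],[-0.175,-0.125,0.1,0,0,0],[-0.213,-0.15,0.1,0,0,0]]'
python3 - <<'E'
from meas import *
for n,a in (('top',(340,196,24)),('side',(355,225,40))):
    c=bot.capture(n);W=cloud(c); np.savez(n+'4.npz',W=W); cv2.imwrite(f'pics/{n}4.png',c['color']);
    m=(W[...,2]>105)&(W[...,2]<125)&(abs(W[...,0]-595)<45)&(abs(W[...,1]+156)<45)
    T=W[m]; (x,y),r=cv2.minEnclosingCircle(T[:,:2].astype(np.float32)); print(n,x,y,2*r,len(T),np.median(T[:,2]))
print(bot.observe()['position'])
E
```

```text
time: 11.6
position: [596.0, -156.5, 122.1]
eef_rot: [2.372, 2.057, 0.001]
contact_force: [0.2, -0.2, 0.2]
gripper_width: 85.7
grasp_force: 0.0
time: 12.85
position: [381.2, -306.8, 219.6]
eef_rot: [-2.373, -2.058, 0.0]
contact_force: [-0.1, 0.0, 0.7]
gripper_width: 85.4
grasp_force: 0.0
top 596.97216796875 -155.15708923339844 57.89675521850586 210 117.70266383123152
side 0.0 0.0 0.0 0 nan
[ 379.46956597 -308.22712656  219.63763933]
  return _methods._mean(a, axis=axis, dtype=dtype,
  ret = ret.dtype.type(ret / rcount)
```

View pics/side4.png

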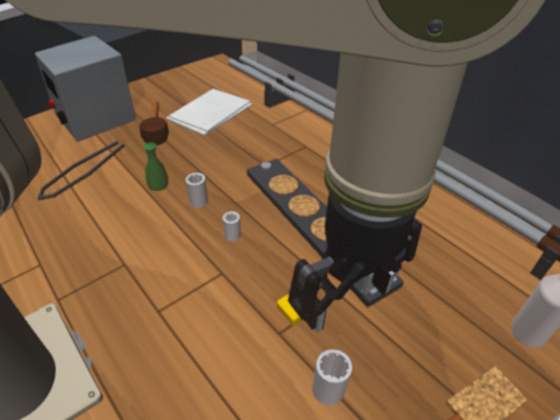

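XL reads 58 mm across at (597,-155), about 2 mm from its pad centre; the side view is blocked by the arm. L (331,377) is next: descend in two steps and check xy.

```bash
python3 -m handwheel '[[0,0.002,-0.03,0,0,0],[0,0.002,-0.06,0,0,0],[0,0.002,-0.08,0,0,0],[0,0.002,-0.09,0,0,0],[0,0.002,-0.09,0,0,0],[0,0.002,-0.09,0,0,0],[0,0.002,-0.09,0,0,0],[0,0.002,-0.09,0,0,0],[0,0.002,-0.09,0,0,0],[0,0.002,-0.09,0,0,0]]'
```

```text
time: 14.2
position: [382.5, -304.4, 129.9]
eef_rot: [2.373, 2.058, -0.0]
contact_force: [0.0, -0.2, 0.6]
gripper_width: 85.3
grasp_force: 0.0
```

```bash
python3 -m handwheel '[[0,-0.0025,-0.02,0,0,0],[0,-0.0025,-0.04,0,0,0],[0,-0.0025,-0.06,0,0,0],[0,-0.0025,-0.075,0,0,0],[0,-0.0025,-0.085,0,0,0],[0,-0.0025,-0.09,0,0,0],[0,-0.0025,-0.09,0,0,0],[0,-0.0025,-0.09,0,0,0],[0,-0.0025,-0.09,0,0,0],[0,-0.0025,-0.09,0,0,0]]'
python3 -m handwheel '[[0,0,0,0,0,0],[0,0,0,0,0,0],[0,0,0,0,0,0],[0,0,0,0,0,0],[0,0,0,0,0,0],[0,0,0,0,0,0],[0,0,0,0,0,0],[0,0,0,0,0,0],[0,0,0,0,0,0],[0,0,0,0,0,0]]' 0 50
python3 -m handwheel '[[0,0,0.02,0,0,0],[0,0,0.05,0,0,0],[0,0,0.08,0,0,0],[0,0,0.11,0,0,0],[0,0,0.14,0,0,0],[0,0,0.16,0,0,0],[0,0,0.17,0,0,0],[0,0,0.17,0,0,0],[0,0,0.17,0,0,0],[0,0,0.17,0,0,0]]'
```

```text
time: 15.45
position: [382.7, -307.1, 40.2]
eef_rot: [2.373, 2.058, 0.0]
contact_force: [-0.4, 0.5, 0.6]
gripper_width: 85.7
grasp_force: 0.0
time: 16.7
position: [382.7, -307.0, 40.0]
eef_rot: [2.373, 2.058, 0.0]
contact_force: [1.1, -0.5, 4.7]
gripper_width: 48.3
grasp_force: 52.3
time: 17.95
position: [382.0, -306.4, 208.5]
eef_rot: [-2.372, -2.057, 0.0]
contact_force: [0.8, -0.0, -1.0]
gripper_width: 48.2
grasp_force: 52.1
```

```bash
python3 -m handwheel '[[0.028,0.029,0,0,0,0],[0.056,0.058,0,0,0,0],[0.084,0.087,0,0,0,0],[0.112,0.116,0,0,0,0],[0.14,0.145,0,0,0,0],[0.168,0.174,0,0,0,0],[0.196,0.203,0,0,0,0],[0.2235,0.231,0,0,0,0],[0.2235,0.231,0,0,0,0],[0.2235,0.231,0,0,0,0]]'
python3 -m handwheel '[[0,0,-0.02,0,0,0],[0,0,-0.04,0,0,0],[0,0,-0.06,0,0,0],[0,0,-0.08,0,0,0],[0,0,-0.1,0,0,0],[0,0,-0.115,0,0,0],[0,0,-0.125,0,0,0],[0,0,-0.125,0,0,0],[0,0,-0.125,0,0,0],[0,0,-0.125,0,0,0]]'
python3 -c "
from h import *
cv2.imwrite('pics/side5.png',bot.capture('side')['color'])"
```

```text
time: 19.2
position: [605.5, -75.9, 208.9]
eef_rot: [-2.372, -2.058, 0.002]
contact_force: [-0.0, -0.6, -2.1]
gripper_width: 47.6
grasp_force: 52.6
time: 20.45
position: [606.7, -76.0, 85.8]
eef_rot: [2.372, 2.057, 0.002]
contact_force: [-0.0, 0.1, -1.1]
gripper_width: 48.0
grasp_force: 52.7
```

View pics/side5.png

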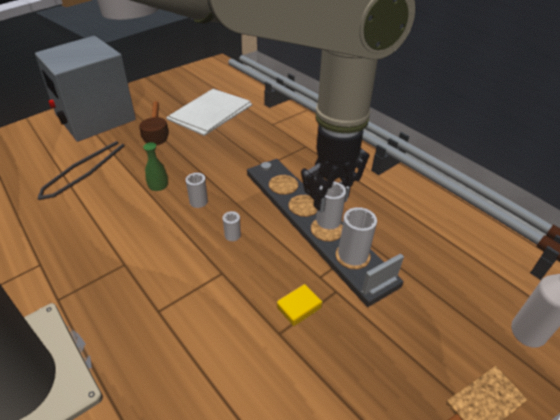

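XL (357,240) stands beside the stop and L is upright above its pad (328,228). Lower and release.

```bash
python3 -m handwheel '[[0,0,-0.008,0,0,0],[0,0,-0.014,0,0,0],[0,0,-0.017,0,0,0],[0,0,-0.019,0,0,0],[0,0,-0.02,0,0,0],[0,0,-0.021,0,0,0],[0,0,-0.0215,0,0,0],[0,0,-0.0215,0,0,0],[0,0,-0.0215,0,0,0],[0,0,-0.0215,0,0,0]]'
python3 -m handwheel '[[0,0,0,0,0,0],[0,0,0,0,0,0],[0,0,0,0,0,0],[0,0,0,0,0,0],[0,0,0,0,0,0],[0,0,0,0,0,0],[0,0,0,0,0,0],[0,0,0.01,0,0,0],[0,0,0.03,0,0,0],[0,0,0.05,0,0,0]]' 1
python3 -m handwheel '[[0,0,0.03,0,0,0],[0,0,0.06,0,0,0],[0,0,0.09,0,0,0],[-0.02,0.035,0.09,0,0,0],[-0.042,0.073,0.09,0,0,0],[-0.064,0.111,0.09,0,0,0],[-0.086,0.15,0.09,0,0,0],[-0.108,0.19,0.09,0,0,0],[-0.13,0.23,0.09,0,0,0],[-0.145,0.2555,0.09,0,0,0]]'
python3 -m handwheel '[[0,0,0,0,0,0],[0,0,0,0,0,0],[0,0,-0.02,0,0,0],[0,0,-0.04,0,0,0],[0,0,-0.06,0,0,0],[0,0,-0.06,0,0,0],[0,0,-0.06,0,0,0],[0,0,-0.06,0,0,0],[0,0,-0.06,0,0,0],[0,0,-0.06,0,0,0]]'
python3 - <<'E'
from h import *
for n in ('top','side'):
    c=bot.capture(n);W=cloud(c);cv2.imwrite(f'pics/{n}6.png',c['color'])
    for nm,x,y,z in (('L',607,-75,104),('XL',596,-157,118)):
        T=W[(abs(W[...,2]-z)<6)&(abs(W[...,0]-x)<40)&(abs(W[...,1]-y)<40)]
        if len(T)>10:
            (a,b),r=cv2.minEnclosingCircle(T[:,:2].astype(np.float32)); print(n,nm,a,b,2*r,len(T))
E
```

```text
time: 21.75
position: [606.2, -75.9, 64.0]
eef_rot: [2.373, 2.058, 0.0]
contact_force: [-3.7, 0.3, 5.5]
gripper_width: 47.9
grasp_force: 53.3
time: 23.0
position: [606.6, -76.0, 115.6]
eef_rot: [2.373, 2.057, 0.001]
contact_force: [0.6, -0.2, -0.2]
gripper_width: 85.5
grasp_force: 0.0
time: 24.25
position: [460.4, 181.4, 205.4]
eef_rot: [2.372, 2.059, 0.004]
contact_force: [0.6, -1.1, 0.4]
gripper_width: 85.3
grasp_force: 0.0
time: 25.5
position: [461.2, 179.7, 143.7]
eef_rot: [2.373, 2.058, 0.001]
contact_force: [0.7, 0.3, 0.1]
gripper_width: 85.5
grasp_force: 0.0
top L 607.6857299804688 -75.75128173828125 49.978126525878906 152
top XL 596.4521484375 -155.56497192382812 58.64079666137695 186
side L 604.387939453125 -77.20862579345703 50.154014587402344 222
side XL 594.8644409179688 -156.3187713623047 60.33320236206055 315
```

View pics/side6.png

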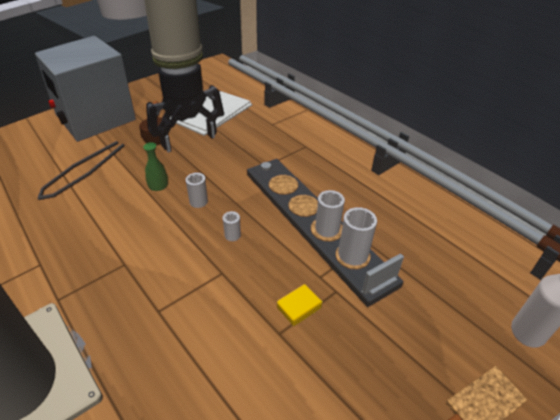

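XL (357,240) and L (329,215) stand well centred, both within 2 to 3 mm in the two views. Next is M (197,190).

```bash
python3 -m handwheel '[[0,0,-0.03,0,0,0],[0,0,-0.06,0,0,0],[0,0,-0.08,0,0,0],[0,0,-0.095,0,0,0],[0,0,-0.105,0,0,0],[0,0,-0.11,0,0,0],[0,0,-0.11,0,0,0],[0,0,-0.11,0,0,0],[0,0,-0.11,0,0,0],[0,0,-0.11,0,0,0]]'
python3 -m handwheel '[[0,0,0,0,0,0],[0,0,0,0,0,0],[0,0,0,0,0,0],[0,0,0,0,0,0],[0,0,0,0,0,0],[0,0,0,0,0,0],[0,0,0,0,0,0],[0,0,0,0,0,0],[0,0,0,0,0,0],[0,0,0,0,0,0]]' 0 50
python3 -m handwheel '[[0,0,0.02,0,0,0],[0,0,0.05,0,0,0],[0,0,0.08,0,0,0],[0,0,0.11,0,0,0],[0,0,0.14,0,0,0],[0,0,0.16,0,0,0],[0,0,0.16,0,0,0],[0,0,0.16,0,0,0],[0,0,0.16,0,0,0],[0,0,0.16,0,0,0]]'
```

```text
time: 26.85
position: [461.3, 179.7, 33.7]
eef_rot: [2.373, 2.058, 0.001]
contact_force: [-0.0, 0.3, -0.1]
gripper_width: 85.8
grasp_force: 0.0
time: 28.1
position: [461.2, 179.7, 33.5]
eef_rot: [2.373, 2.058, 0.001]
contact_force: [-0.0, -0.1, 4.9]
gripper_width: 41.4
grasp_force: 50.7
time: 29.35
position: [460.5, 179.5, 192.2]
eef_rot: [-2.373, -2.058, 0.002]
contact_force: [-0.0, 0.2, -0.6]
gripper_width: 41.5
grasp_force: 50.9
```

```bash
python3 -m handwheel '[[0.02,-0.022,0,0,0,0],[0.04,-0.044,0,0,0,0],[0.06,-0.066,0,0,0,0],[0.08,-0.088,0,0,0,0],[0.1,-0.11,0,0,0,0],[0.12,-0.132,0,0,0,0],[0.14,-0.155,0,0,0,0],[0.157,-0.174,0,0,0,0],[0.157,-0.174,0,0,0,0],[0.157,-0.174,0,0,0,0]]'
python3 -m handwheel '[[0,0,-0.02,0,0,0],[0,0,-0.04,0,0,0],[0,0,-0.06,0,0,0],[0,0,-0.08,0,0,0],[0,0,-0.1,0,0,0],[0,0,-0.11,0,0,0],[0,0,-0.115,0,0,0],[0,0,-0.115,0,0,0],[0,0,-0.115,0,0,0],[0,0,-0.115,0,0,0]]'
```

```text
time: 30.6
position: [617.5, 6.0, 192.7]
eef_rot: [-2.373, -2.057, 0.001]
contact_force: [-0.5, -0.3, -1.0]
gripper_width: 41.0
grasp_force: 50.9
time: 31.85
position: [618.6, 5.6, 79.1]
eef_rot: [2.373, 2.058, 0.001]
contact_force: [0.7, -0.5, -0.1]
gripper_width: 41.6
grasp_force: 51.0
```

```bash
python3 -m handwheel '[[0,0,-0.008,0,0,0],[0,0,-0.014,0,0,0],[0,0,-0.017,0,0,0],[0,0,-0.019,0,0,0],[0,0,-0.02,0,0,0],[0,0,-0.021,0,0,0],[0,0,-0.0215,0,0,0],[0,0,-0.0215,0,0,0],[0,0,-0.0215,0,0,0],[0,0,-0.0215,0,0,0]]'
python3 -m handwheel '[[0,0,0,0,0,0],[0,0,0,0,0,0],[0,0,0,0,0,0],[0,0,0,0,0,0],[0,0,0,0,0,0],[0,0,0,0,0,0],[0,0,0,0,0,0],[0,0,0.01,0,0,0],[0,0,0.03,0,0,0],[0,0,0.05,0,0,0]]' 1
python3 -m handwheel '[[0,0,0.03,0,0,0],[0,0,0.06,0,0,0],[0,0,0.08,0,0,0],[-0.025,0.007,0.08,0,0,0],[-0.05,0.014,0.08,0,0,0],[-0.075,0.021,0.08,0,0,0],[-0.1,0.028,0.08,0,0,0],[-0.125,0.035,0.08,0,0,0],[-0.15,0.04,0.08,0,0,0],[-0.157,0.042,0.08,0,0,0]]'
python3 -m handwheel '[[0,0,0,0,0,0],[0,0,0,0,0,0],[0,0,-0.02,0,0,0],[0,0,-0.04,0,0,0],[0,0,-0.06,0,0,0],[0,0,-0.06,0,0,0],[0,0,-0.06,0,0,0],[0,0,-0.06,0,0,0],[0,0,-0.06,0,0,0],[0,0,-0.06,0,0,0]]'
python3 - <<'E'
from h import *
for n in ('top','side'):
    c=bot.capture(n);W=cloud(c);cv2.imwrite(f'pics/{n}7.png',c['color'])
    for nm,x,y,z in (('M',618.7,6,90),('S',461.5,47.5,52),('vase',418.6,290,110)):
        T=W[(abs(W[...,2]-z)<6)&(abs(W[...,0]-x)<35)&(abs(W[...,1]-y)<35)]
        if len(T)>10:
            (a,b),r=cv2.minEnclosingCircle(T[:,:2].astype(np.float32)); print(n,nm,a,b,2*r,len(T))
E
```

```text
time: 33.1
position: [618.3, 5.6, 57.6]
eef_rot: [2.373, 2.058, 0.001]
contact_force: [-1.9, -0.8, 5.8]
gripper_width: 41.4
grasp_force: 51.4
time: 34.35
position: [618.6, 5.6, 109.1]
eef_rot: [2.373, 2.058, 0.002]
contact_force: [0.4, -0.0, 0.8]
gripper_width: 85.6
grasp_force: 0.0
time: 35.6
position: [460.3, 47.9, 187.4]
eef_rot: [2.373, 2.058, 0.001]
contact_force: [0.2, -0.5, 0.5]
gripper_width: 85.6
grasp_force: 0.0
time: 36.85
position: [461.3, 47.7, 127.2]
eef_rot: [2.373, 2.058, 0.001]
contact_force: [0.6, -0.1, -0.3]
gripper_width: 84.9
grasp_force: 0.0
top M 619.7850341796875 7.176631927490234 41.953094482421875 122
top vase 419.3139343261719 292.003662109375 28.19380760192871 114
side M 617.6832275390625 5.39927339553833 43.89395523071289 152
side S 460.16949462890625 45.8837776184082 36.49760437011719 140
side vase 417.96148681640625 290.0381164550781 29.15632438659668 89
```

View pics/side7.png

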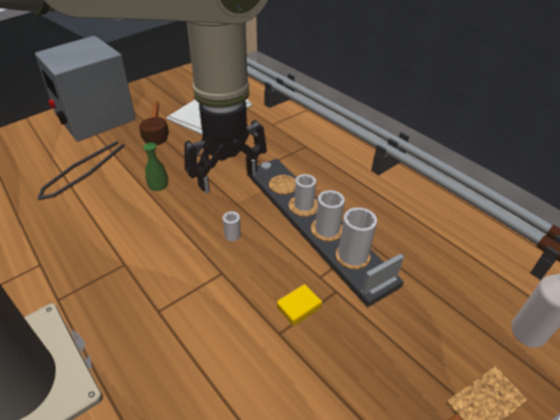

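M (305,195) is centred on the third pad and the vase hasn't moved. The last one is S (231,226).

```bash
python3 -m handwheel '[[0,-0.0005,-0.03,0,0,0],[0,-0.0005,-0.06,0,0,0],[0,-0.0005,-0.08,0,0,0],[0,-0.0005,-0.09,0,0,0],[0,-0.0005,-0.1,0,0,0],[0,-0.0005,-0.105,0,0,0],[0,-0.0005,-0.105,0,0,0],[0,-0.0005,-0.105,0,0,0],[0,-0.0005,-0.105,0,0,0],[0,-0.0005,-0.105,0,0,0]]'
python3 -m handwheel '[[0,0,0,0,0,0],[0,0,0,0,0,0],[0,0,0,0,0,0],[0,0,0,0,0,0],[0,0,0,0,0,0],[0,0,0,0,0,0],[0,0,0,0,0,0],[0,0,0,0,0,0],[0,0,0,0,0,0],[0,0,0,0,0,0]]' 0 50
python3 -m handwheel '[[0,0,0.02,0,0,0],[0,0,0.05,0,0,0],[0,0,0.08,0,0,0],[0,0,0.11,0,0,0],[0,0,0.14,0,0,0],[0,0,0.16,0,0,0],[0,0,0.16,0,0,0],[0,0,0.16,0,0,0],[0,0,0.16,0,0,0],[0,0,0.16,0,0,0]]'
```

```text
time: 38.2
position: [461.3, 47.1, 22.1]
eef_rot: [2.373, 2.058, 0.001]
contact_force: [-1.0, 0.2, 0.8]
gripper_width: 85.3
grasp_force: 0.0
time: 39.45
position: [461.3, 47.1, 22.0]
eef_rot: [2.373, 2.058, 0.001]
contact_force: [-0.5, 0.4, 6.0]
gripper_width: 33.2
grasp_force: 50.1
time: 40.7
position: [460.4, 47.2, 180.8]
eef_rot: [-2.373, -2.057, 0.002]
contact_force: [0.4, -0.0, -0.6]
gripper_width: 33.1
grasp_force: 49.8
```

```bash
python3 -m handwheel '[[0.024,0.006,0,0,0,0],[0.048,0.012,0,0,0,0],[0.072,0.018,0,0,0,0],[0.096,0.024,0,0,0,0],[0.12,0.03,0,0,0,0],[0.144,0.035,0,0,0,0],[0.169,0.04,0,0,0,0],[0.169,0.04,0,0,0,0],[0.169,0.04,0,0,0,0],[0.169,0.04,0,0,0,0]]'
python3 -m handwheel '[[0,0,-0.02,0,0,0],[0,0,-0.04,0,0,0],[0,0,-0.06,0,0,0],[0,0,-0.08,0,0,0],[0,0,-0.1,0,0,0],[0,0,-0.11,0,0,0],[0,0,-0.115,0,0,0],[0,0,-0.115,0,0,0],[0,0,-0.115,0,0,0],[0,0,-0.115,0,0,0]]'
```

```text
time: 41.95
position: [629.3, 87.0, 181.7]
eef_rot: [-2.373, -2.058, 0.001]
contact_force: [0.0, -0.1, -1.2]
gripper_width: 33.0
grasp_force: 50.0
time: 43.2
position: [630.6, 87.2, 67.7]
eef_rot: [2.373, 2.058, 0.002]
contact_force: [0.5, 1.0, -0.4]
gripper_width: 32.9
grasp_force: 50.0
```

```bash
python3 -m handwheel '[[0,0,-0.008,0,0,0],[0,0,-0.014,0,0,0],[0,0,-0.017,0,0,0],[0,0,-0.019,0,0,0],[0,0,-0.02,0,0,0],[0,0,-0.021,0,0,0],[0,0,-0.0215,0,0,0],[0,0,-0.0215,0,0,0],[0,0,-0.0215,0,0,0],[0,0,-0.0215,0,0,0]]'
python3 -m handwheel '[[0,0,0,0,0,0],[0,0,0,0,0,0],[0,0,0,0,0,0],[0,0,0,0,0,0],[0,0,0,0,0,0],[0,0,0,0,0,0],[0,0,0,0,0,0],[0,0,0.01,0,0,0],[0,0,0.03,0,0,0],[0,0,0.05,0,0,0]]' 1
python3 -m handwheel '[[0,0,0.03,0,0,0],[0,0,0.06,0,0,0],[0,0,0.1,0,0,0],[-0.03,0.007,0.12,0,0,0],[-0.06,0.014,0.12,0,0,0],[-0.09,0.021,0.12,0,0,0],[-0.12,0.028,0.12,0,0,0],[-0.15,0.028,0.12,0,0,0],[-0.18,0.028,0.12,0,0,0],[-0.18,0.028,0.12,0,0,0]]'
python3 -m handwheel '[[0,0,0,0,0,0],[0,0,0,0,0,0],[0,0,0,0,0,0],[0,0,0,0,0,0],[0,0,0,0,0,0],[0,0,0,0,0,0],[0,0,0,0,0,0],[0,0,0,0,0,0],[0,0,0,0,0,0],[0,0,0,0,0,0]]'
python3 - <<'E'
from h import *
for n in ('top','side'):
    c=bot.capture(n);W=cloud(c);cv2.imwrite(f'pics/{n}8.png',c['color'])
    for nm,x,y,z in (('XL',595.7,-156.5,118),('L',607,-75,104),('M',618.7,6,90),('S',630.5,87.3,76),('vase',418.6,290,110)):
        T=W[(abs(W[...,2]-z)<6)&(abs(W[...,0]-x)<35)&(abs(W[...,1]-y)<35)]
        if len(T)>10:
            (a,b),r=cv2.minEnclosingCircle(T[:,:2].astype(np.float32)); print(n,nm,a-x,b-y,2*r,len(T))
E
```

```text
time: 44.45
position: [630.2, 87.2, 46.1]
eef_rot: [2.373, 2.058, 0.001]
contact_force: [-3.2, 0.4, 4.8]
gripper_width: 33.4
grasp_force: 50.5
time: 45.7
position: [630.6, 87.2, 97.6]
eef_rot: [2.373, 2.058, 0.002]
contact_force: [0.3, -0.1, 0.1]
gripper_width: 85.2
grasp_force: 0.0
time: 46.95
position: [449.3, 115.4, 217.1]
eef_rot: [2.372, 2.058, 0.003]
contact_force: [0.2, -1.1, 0.8]
gripper_width: 85.3
grasp_force: 0.0
time: 48.2
position: [450.0, 115.2, 215.3]
eef_rot: [-2.373, -2.058, -0.0]
contact_force: [0.0, -0.4, 0.1]
gripper_width: 85.4
grasp_force: 0.0
top XL 1.7265136718749545 1.2620697021484375 58.06665802001953 187
top L 0.21270751953125 -0.81146240234375 49.99311447143555 153
top M 1.2606323242187045 1.0263895988464355 41.92721939086914 123
top S -0.25830078125 0.8867065429687528 32.927249908447266 98
side XL -1.8014404296875455 0.5092926025390625 60.48893356323242 312
side L -1.887451171875 -2.8256149291992188 50.53712463378906 219
side M -1.8630249023437955 -1.923628807067871 44.25666046142578 151
side S -2.04888916015625 -0.6657608032226534 36.50785446166992 107
side vase -1.3828063964843977 -0.34820556640625 29.729494094848633 87
```

View pics/side8.png

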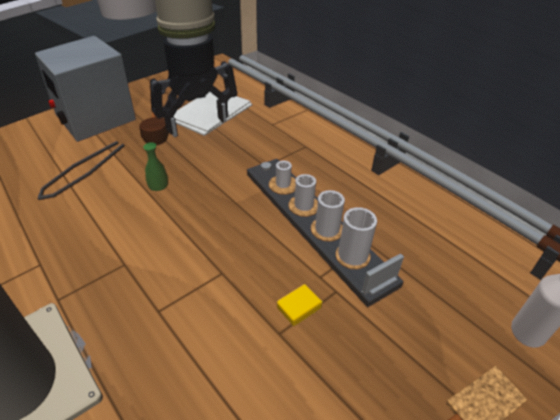

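All four stand in order from the stop: XL (357,240), L (329,215), M (305,195), S (284,176), each within about 3.5 mm of its pad centre. The vase (155,170) is unmoved.

```bash
python3 -c "
from rig import bot;print(bot.sign_off())"
```

```text
the job is handed in; nothing more can be done
None
```

The job is handed in: all four moulds stand upright and released on their pads, largest beside the stop down to smallest, each within about 3.5 mm of centre, with the vase unmoved, at about 48 s of the 128 s allowed; sign-off returned no verdict.

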